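Park the brass sleeve behind the rib of the sloping rack

ROBOT

A 6-joint arm with a two-finger parallel gripper is mounted at the origin on a cart in front of the work surface, level with it; the furniture and walls round the work are solid. World frame = base frame: x ahead of the robot, y to its left, z up, the work surface at z = 0. Lengths are in m, angles in rad, forces in N, time in s.
With the tool pointing down it reaches from about 0.2 to 0.875 m from the base axis. Payload 3.4 kg.
Tool frame: the origin (TCP) lies between the finger pads; the fingertips stand 25 mm ahead of it and the grasp point (between the pads) lies 6 mm ahead of it (r.nose_length is the z of the fingertips in the tool frame, in m); z points along the fingers, y is the line along which they close (so a half turn about z gives the same grasp; the last joint's range is limited). The gripper opens to 94 mm and grips with 3 to 60 N. Pads are 16 mm wide; open, the fingers measure 119 mm over their backs; the gripper's body (75 mm by 177 mm) begins 78 mm behind the grasp point.
Start: joints at [1.124, 0.276, 1.505, -0, 1.361, -0.121], TCP at [0.184, 0.545, 0.23] pointing down, gripper open.
Joint ranges: [-2.89, 2.89], [-0.75, 2.08], [0.22, 2.7], [-1.18, 4.32], [0.11, 2.71], [-2.7, 2.7]. Speed limits (rad/s): [2.57, 2.57, 3.14, 3.14, 3.14, 3.14].

INTERFACE

Orientations are given as a unit quaternion [w, x, y, z].
In Python, from plant import r, gripper_to, inverse_kinematics, vision, models, telemetry gives the robot as it stands. Calls block until the motion is done:
- r.move_to(position, orientation): joint-space move of the TCP to a pose.
- r.move_l(position, rot=None, vel=0.15, guard=None): straight line of the TCP; rot=None keeps the orientation; vel is the mean speed in m/s. With guard (N) it stops when the force on the tool has changed by that much, and returns True; else False.
- r.movej(angles): joint-space move.
- gripper_to(opening, f_grip=None): finger opening in m; f_grip is the grip in N (None keeps the last); returns when the fingers have stopped.
- r.hold(seconds).
- inverse_kinematics(position, orientation): joint angles nearest the present ones, or None.
- vision.snapshot(name): name is "scene" or "top" or "wrist"; returns the picture (400x640x3 uint8, red, green, blue); there is no depth.
- vision.get_calibration(name): a dict with "fx", "fy", "cx", "cy" (pixels), "position" and "orientation" of the camera in the world. Camera axes: x right, y down, z forward; pixel columns grow to the right and rows downward; lengths in m; the calibration is good to about 2 mm. The wrist camera is an equidistant fisheye: a pixel r from the principal point sees the ray r / f radians off the axis. A picture is of the moment at which its call begins: read the wrist's pose just before it. get_calibration takes no time and is no camera call; for the wrist camera it gives the pose at the moment of the call.
A pose or a line that the arm cannot do raises r.PlanningError and nothing moves.
- r.sign_off(): hands the job in; it is judged then, once.
Trained networks look in the newest picture that a camera, given by its name, has taken for a name from the list of things; names that differ only in an ending like _2 or _b are one class to them, and where a whole thing is asked for, a point or a joint stands for the part that bears it (a point fixed in the world has none). Each returns a list of dicts, best first, with "score" (0 to 1); they miss things now and then, are a little off and sometimes report something else, mostly with a low value. They report only what shows in the picture. A call takes as long as a camera call. They do not tell look-alikes from the thing itself.
- models.boxes_of(thing, camera): "at" ([x, y, z] in m, in world coordinates, good to about 4 mm: the middle of the surface that is visible of it).
- models.regions_of(thing, camera): "pixels" (400x640 bool, what is visible of it).
- models.mark_of(thing, camera): "at" ([x, y, z] in m, in world coordinates, good to about 4 mm: a listed point, or the origin of a listed thing).
Readings, each from a call of its own:
- telemetry.current_t(): time.
- telemetry.current_joints(): joint angles.
- telemetry.current_dq(): joint speeds.
- telemetry.current_joint_efforts(): joint torques, N m.
- telemetry.current_ee_pos(): TCP position.
- telemetry.current_tool_rot(): TCP orientation.
- telemetry.current_wrist_force(): force on the tool from outside, world axes, zero at the start.
- telemetry.current_torque(): the same for the moment, N m.
- telemetry.current_opening(): finger opening in m.
- telemetry.current_finger_force(): force on a finger pad.
Only numpy, scipy, OpenCV 4.12 (cv2) and the standard library are available. Lean on these libraries where they do the work, as an engineer would, in place of code of your own. Each camera call takes 0.05 s, during which the arm holds its last target. There are 200 camera calls.

TASK

With your fingertips, gently push the brass sleeve up its lane of the sloping two-lane rack, over the small rib near the top, so that it is left in the pocket between the rib and the upper stop and cannot roll back. It is only to be pushed, never picked up off the lane; leave the black sleeve at the bottom of its own lane and the things standing round the rack where they are, and finish clear of everything.

Things in the scene. Friction and masses are not known exactly. Their poses are not given: they have to be found in the camera images.
- rack: Foot plate (235 x 130 x 6 mm, dark steel) of the fixed rack that carries the tilted aluminium tray. Origin: centre of its underside on the table; x horizontal, towards the tray's uphill end; z up. It cannot move.
- tray: Fixed aluminium tray, 240 x 122 mm, rising 6 degrees along its x axis. Origin: middle of its floor, 30 mm above the table; x uphill along the floor, y across to the left, z square to the floor. Two flat lanes, centre lines at y = +29 and -29 mm, each 55 mm wide; walls 4 mm thick, 10 mm high.
- lip (a point): Low end of the tray: the inner edge (tray x = -114 mm, y = 0, floor level) of a dark lip across both lanes, 6 mm wide and 10 mm high. Nothing stands beyond it, so fingers can come down behind a sleeve there. The sleeves lean on it at the start.
- rib (a point): The small rounded steel rib across both lanes, 1.8 mm high, at tray x = 77 mm (point at y = 0, floor level). A sleeve below it touches it with its centre at about x = 68 mm.
- stop (a point): The upper stop: face (tray x = 110 mm, y = 0, floor level) of the plate at the top end, 34 mm high, with a black pad in each lane. The pocket lies between it and the rib: there a sleeve's centre is between x = 86 mm (lying back on the rib) and x = 90 mm (against the stop).
- brass_sleeve_center (a point): Centre of the loose brass sleeve: smooth cylinder, diameter 40 mm, length 50 mm, two thin dark bands, 0.1 to 0.21 kg, polished (friction about 0.12 on the tray). It lies across either lane and rolls along it; at the start its centre is at tray x = -97 mm, 20 mm above the floor. Pushed at centre height it takes a few newtons to go over the rib; let go before, it rolls back.
- black_sleeve_center (a point): Centre of the loose black sleeve, same size with two steel bands, leaning on the low lip in the other lane. It stays there.
- hex_set: Loose hex key set: red holder with keys beside a black round cap, 92 x 77 x 37 mm, on the table on the left of the rack. Origin: centre of its underside.
- pink_box: Loose small pink eight-sided optic box, 38 x 42 x 19 mm, on the table on the right of the rack. Origin: centre of its underside.
- loose_mount: Loose black lens mount with its steel post, lying, 46 x 100 x 36 mm, on the table on the right of the rack. Origin: centre of its underside.
Not all that is in view belongs to the job. There is more than one size of the part that bears brass_sleeve_center; the job needs the middle-sized.

How it is judged:
On the way:
1. the brass sleeve is on its way up the lane, on the lane floor, between the middle and the rib (x of brass_sleeve_center in the frame of tray between -0.02 and 0.065 m and z of brass_sleeve_center in the frame of tray below 0.025 m), for 0.1 s.
At the end, for the whole second after the job is handed in: The brass sleeve lies at rest on the lane floor in the pocket between rib and upper stop (its centre 82 to 94 mm uphill of the tray's middle and 16 to 24 mm above the floor); the black sleeve still leans on the low lip and it and the three bystanders are within 15 mm of where they stood (x of brass_sleeve_center in the frame of tray between 0.082 and 0.094 m and z of brass_sleeve_center in the frame of tray between 0.016 and 0.024 m and linear speed of brass_sleeve below 0.02 m/s and x of black_sleeve_center in the frame of tray below -0.085 m and distance of each of black_sleeve_center, hex_set, pink_box, loose_mount from where it was at the start of the episode below 0.015 m); the robot touches nothing.
It fails at once if the brass sleeve is lifted more than 10 mm off the lane floor (z of brass_sleeve_center in the frame of tray above 0.03 m).
It fails at once if the brass sleeve is pressed with more than 25 N (contact force between the fingers and brass_sleeve above 25 N).
It fails at once if the black sleeve is moved more than 20 mm (distance of black_sleeve_center from where it was at the start of the episode above 0.02 m).
It fails at once if a bystander is moved more than 20 mm (distance of any of hex_set, pink_box, loose_mount from where it was at the start of the episode above 0.02 m).
It also fails if it takes over 40 s, if anything falls off the work surface, if the arm or the gripper's body presses on something with over 40 N, if the wrist force passes 120 N, or if a joint passes its speed limit or range.

## Working session

There is one attempt and no reset: what is moved stays moved. The work goes in short steps, each a Python script; the robot and the scene stay as the last script left them, time stands still between calls to the robot, and variables do not carry over. Pictures are saved under pics/ and viewed, at most 10 in all, crops included, and the job is handed in when it is done.

```bash
mkdir -p pics; ls; python3 - <<'E'
from plant import r, vision, models, telemetry
import cv2, numpy as np
for c in ("scene","top"):
    im=vision.snapshot(c); cv2.imwrite(f"pics/{c}0.png",im[:,:,::-1])
    k=vision.get_calibration(c); print(c,{a:np.round(b,3).tolist() for a,b in k.items()})
    for n in ("rack","tray","lip","rib","stop","brass_sleeve_center","black_sleeve_center","hex_set","pink_box","loose_mount"):
        print(n,[(round(d["score"],2),np.round(d["at"],4).tolist()) for d in models.mark_of(n,c)[:5]])
print(telemetry.current_t(), r.nose_length)
E
```

```text
pics
scene {'fx': 394.887, 'fy': 394.887, 'cx': 321.003, 'cy': 197.046, 'position': [-0.096, -0.219, 0.489], 'orientation': [-0.451, 0.762, -0.399, 0.238]}
rack [(0.78, [0.553, 0.2001, -0.0005])]
tray [(0.81, [0.5484, 0.2029, 0.028])]
lip [(0.63, [0.4475, 0.1539, 0.0198])]
rib [(0.8, [0.619, 0.2366, 0.0397])]
stop [(0.85, [0.6497, 0.2486, 0.042])]
brass_sleeve_center [(0.87, [0.4485, 0.1919, 0.0424]), (0.77, [0.4219, 0.0051, 0.0213])]
black_sleeve_center [(0.93, [0.4717, 0.1378, 0.0409])]
hex_set [(0.65, [0.4617, 0.2988, -0.0014])]
pink_box [(0.53, [0.6456, 0.1212, -0.0011])]
loose_mount [(0.83, [0.5202, 0.0616, -0.0018]), (0.39, [0.5511, 0.2058, 0.0277])]
top {'fx': 436.516, 'fy': 436.516, 'cx': 315.673, 'cy': 201.696, 'position': [0.353, 0.206, 0.886], 'orientation': [0.071, -0.669, 0.736, -0.078]}
rack [(0.82, [0.551, 0.2017, 0.0022])]
tray [(0.76, [0.5519, 0.2091, 0.0308])]
lip [(0.72, [0.4501, 0.1508, 0.019])]
rib [(0.73, [0.6186, 0.2323, 0.0388])]
stop [(0.85, [0.6477, 0.2505, 0.0398])]
brass_sleeve_center [(0.84, [0.4504, 0.185, 0.0381]), (0.73, [0.4254, 0.005, 0.0257]), (0.62, [0.3473, 0.2095, 0.0125])]
black_sleeve_center [(0.74, [0.4732, 0.1337, 0.0431])]
hex_set [(0.57, [0.4591, 0.3003, -0.0009])]
pink_box [(0.68, [0.6431, 0.1268, 0.0031])]
loose_mount [(0.62, [0.5233, 0.0588, 0.0032])]
1.1 0.025
```

View pics/top0.png

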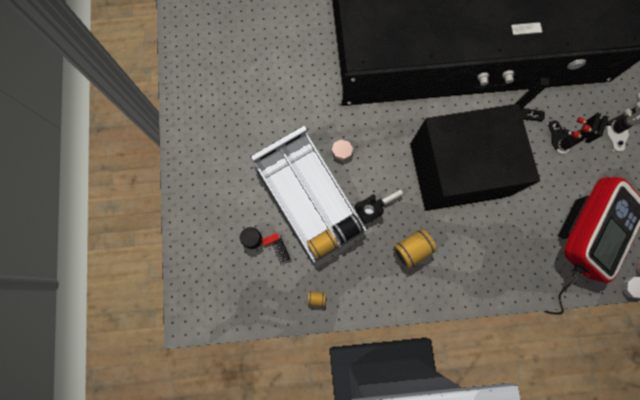

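View pics/scene0.png

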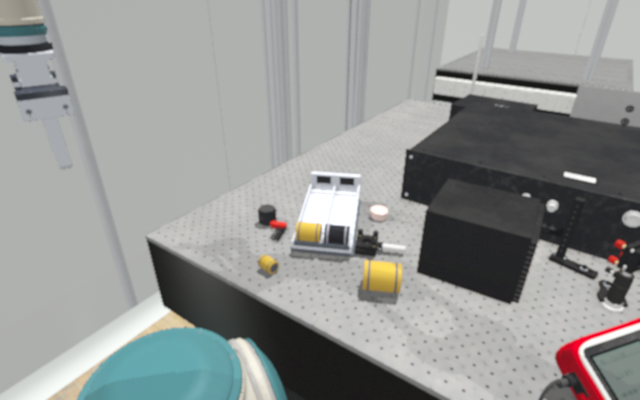

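```bash
python3 - <<'E'
import cv2
from plant import vision
import numpy as np
from scipy.spatial.transform import Rotation as R
k=vision.get_calibration("top"); q=k["orientation"]; M=R.from_quat([*q[1:],q[0]]).as_matrix()
for p in ([.45,.188,.04],[.4237,.005,.023],[.3473,.2095,.0125],[.4725,.136,.042]):
    c=M.T@(np.array(p)-k["position"]); print(p, c[:2]/c[2]*k["fx"]+[k["cx"],k["cy"]])
E
```

```text
[0.45, 0.188, 0.04] [320.39347088 243.52032534]
[0.4237, 0.005, 0.023] [413.79262305 248.93970493]
[0.3473, 0.2095, 0.0125] [314.4179803  298.42589304]
[0.4725, 0.136, 0.042] [345.81349961 229.4090265 ]
```

The scene has three brass sleeves, located in the top view: large at (415,248) loose on the table, small at (316,299) loose on the table, and middle-sized at (321,243) in the tray's left lane. The last fits: it is the middle size and leans on the lip beside the black sleeve at (346,229). I'll confirm it in a crop and fit the tray pose.

```bash
cat > h.py <<'E'
import json, numpy as np
from scipy.spatial.transform import Rotation as R
PT={"rack":None,"tray":(0,0,0),"lip":(-.114,0,0),"rib":(.077,0,0),"stop":(.110,0,0),"brass_sleeve_center":(-.097,.029,.02),"black_sleeve_center":(-.097,-.029,.02)}
def frame(p): # x,y,yaw -> rotation, origin
    return R.from_euler("ZY",[p[2],-np.radians(6)]), np.array([p[0],p[1],.03])
def world(p,t):
    M,o=frame(p); return o+M.apply(t)
E
python3 - <<'E'
from h import *
from plant import vision, models
from scipy.optimize import least_squares
import cv2
obs=[]
for c in ("scene","top"):
    for _ in range(2):
        im=vision.snapshot(c)
        for n,t in PT.items():
            if t is None: continue
            d=models.mark_of(n,c)
            if d: obs.append((c,n,t,d[0]["at"]))
def fit(o): return least_squares(lambda p:np.ravel([world(p,t)[:2]-a[:2] for _,_,t,a in o]),[.55,.2,.45],loss="soft_l1",f_scale=.004).x
p=fit(obs); print(p, fit([o for o in obs if o[0]=="top"]), fit([o for o in obs if o[0]=="scene"]))
for c,n,t,a in obs: print(c,n,np.round(1e3*(a-world(p,t)),1))
json.dump(p.tolist(),open("p.json","w"))
cv2.imwrite("pics/crop.png",cv2.resize(im[115:315,235:455],None,fx=3,fy=3,interpolation=cv2.INTER_CUBIC)[:,:,::-1])
E
```

```text
[0.55012729 0.20421955 0.44965472] [0.54977544 0.20332593 0.45695757] [0.55042457 0.20505641 0.44303676]
scene tray [ 0.7  1.4 -3.2]
scene lip [-1.4  0.6  0. ]
scene rib [-3.   1.3  2.1]
scene stop [-0.7 -2.5  3.6]
scene brass_sleeve_center [0.5 2.9 3.6]
scene black_sleeve_center [ 5.4  1.6 -2.6]
scene tray [ 0.1  0.9 -2.4]
scene lip [1.2 1.6 0.2]
scene rib [-0.6  1.8 -0.2]
scene stop [ 0.8 -1.9  1.1]
scene brass_sleeve_center [1.4 3.8 3.9]
scene black_sleeve_center [-0.3 -0.3  1.8]
top tray [-2.  -0.9 -0.1]
top lip [ 2.9 -1.8  1.1]
top rib [ 0.5 -0.3  1.2]
top stop [ 1.6 -1.  -0.4]
top brass_sleeve_center [-2.7 -0.4 -3.7]
top black_sleeve_center [0.  0.4 5.8]
top tray [ 3.   1.3 -1.3]
top lip [-1.2 -2.3 -0.5]
top rib [-0.5  0.9 -0.6]
top stop [ 0.3 -0.4 -4. ]
top brass_sleeve_center [ -25.1 -181.3  -13.1]
top black_sleeve_center [-0.1 -1.7  0.9]
```

View pics/crop.png

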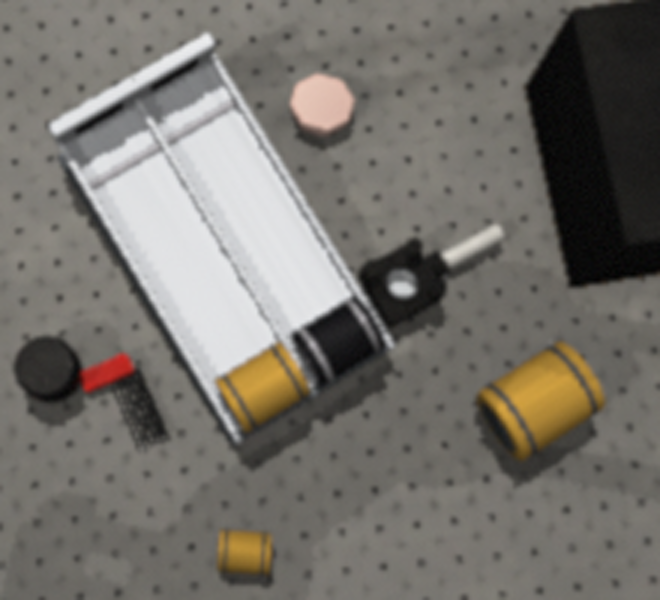

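The crop shows the middle-sized brass sleeve at crop (262,387) in the left lane, with the black one beside it at (340,340). The big (540,398) and small (245,552) sleeves lie on the table, so the target is confirmed. Next I'll approach behind the lip and push to just below the rib.

```bash
cat >> h.py <<'E'
P=json.load(open("p.json")) if __import__("os").path.exists("p.json") else None
def tcp(x,y,ztip): return world(P,(x,y,ztip+.025))
def rot(half=False):
    q=(frame(P)[0]*R.from_euler("ZX",[np.pi*half,np.pi])).as_quat(); return np.array([q[3],*q[:3]])
def local(w):
    M,o=frame(P); return M.inv().apply(np.array(w)-o)
E
python3 - <<'E'
from h import *
from plant import r, gripper_to, inverse_kinematics, vision, telemetry
import cv2
js={h:inverse_kinematics(tcp(-.15,.029,.15),rot(h)) for h in (False,True)}
print(js)
h=min((k for k in js if js[k] is not None),key=lambda k:abs(js[k][5])); q=rot(h)
gripper_to(.010)
r.move_to(tcp(-.15,.029,.15),q)
r.move_l(tcp(-.15,.029,.014),q,vel=.1)
f0=telemetry.current_wrist_force()
print(h,telemetry.current_t(),local(telemetry.current_ee_pos()),f0)
im=vision.snapshot("top"); a=im[115:315,235:455]
w=vision.snapshot("wrist")
v=np.hstack([cv2.resize(a,(400,400)),cv2.resize(w[:, 120:520],(400,400))])
cv2.imwrite("pics/pre.png",v[:,:,::-1])
E
```

```text
{False: array([0.19663506, 0.00927917, 1.94828796, 0.02962876, 1.08279859,
       1.30520993]), True: array([ 0.19663506,  0.00927917,  1.94828796,  0.02962876,  1.08279859,
       -1.83638273])}
False 6.95 [-0.14954292  0.02893429  0.03940016] [ 0.66563817 -0.35390046  0.15901058]
```

View pics/pre.png

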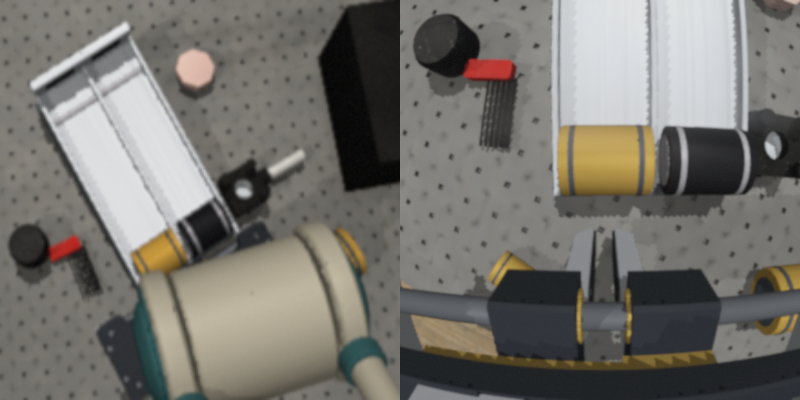

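The composite shows the tray clear on the left. In the wrist view on the right, the fingertips (605,240) are centred behind the brass sleeve (607,160) and square to it. I'll push now.

```bash
python3 - <<'E'
from h import *
from plant import r, vision, telemetry
import cv2
q=rot()
print(r.move_l(tcp(-.10,.029,.014),q,vel=.04,guard=10))
print(r.move_l(tcp(.025,.029,.012),q,vel=.05,guard=10))
r.hold(.3)
print(telemetry.current_t(),local(telemetry.current_ee_pos()),telemetry.current_wrist_force())
w=vision.snapshot("wrist"); cv2.imwrite("pics/mid.png",w[:,:,::-1])
E
```

```text
False
False
11.4 [0.02492509 0.02897613 0.03701206] [-1.19340061 -0.38563257 -0.32795416]
```

View pics/mid.png

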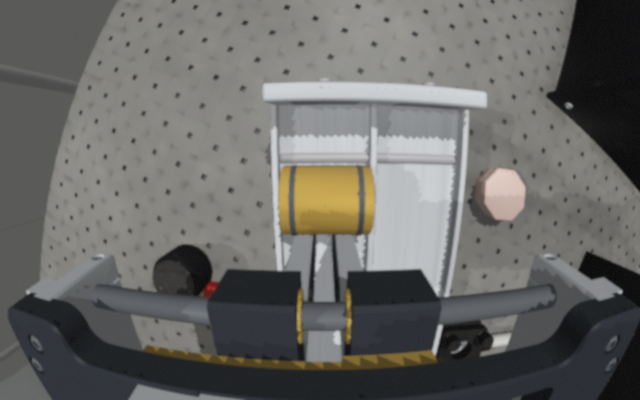

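The wrist view shows the brass sleeve (327,200) square on the fingers, just below the rib (row 157). Now I'll push slowly over the rib.

```bash
python3 - <<'E'
from h import *
from plant import r, vision, telemetry
import cv2
q=rot(); M=frame(P)[0]
for x in np.arange(.030,.0561,.002):
    g=r.move_l(tcp(x,.029,.012),q,vel=.015,guard=12)
    print(round(x,3),g,np.round(local(telemetry.current_ee_pos())[0],4),np.round(M.inv().apply(telemetry.current_wrist_force()),1))
    if g: break
print(telemetry.current_t())
w=vision.snapshot("wrist"); cv2.imwrite("pics/over.png",w[:,:,::-1])
E
```

```text
0.03 False 0.0302 [0.3 0.4 0.2]
0.032 False 0.0322 [ 0.7 -0.2  0.1]
0.034 False 0.0342 [-0.8 -0.6  0.5]
0.036 False 0.0362 [ 0.3  1.2 -0.2]
0.038 False 0.0379 [-0.3 -0.1  0.2]
0.04 False 0.0398 [-1.4 -0.1 -0. ]
0.042 False 0.0427 [-0.2 -0.7  0.4]
0.044 False 0.0445 [ 0.4 -0.3 -0. ]
0.046 False 0.0464 [-0.5 -0.1 -0.1]
0.048 False 0.0484 [-0.5  0.3  0.3]
0.05 False 0.0502 [-0.   0.7  0.4]
0.052 False 0.0522 [ 0.1 -0.6  0.6]
0.054 False 0.0541 [ 0.9 -0.2  0.4]
0.056 False 0.0561 [ 0.2  0.5 -0.4]
15.6167
```

View pics/over.png

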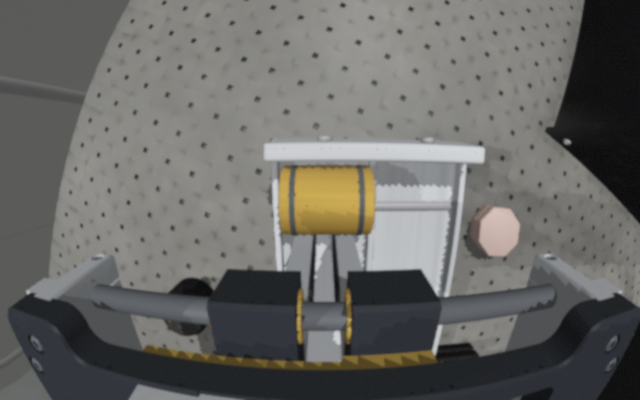

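The wrist view shows the sleeve (328,200) at about the rib line (row 205), close to the stop (row 152). I'll advance in small steps until the stop is felt.

```bash
python3 - <<'E'
from h import *
from plant import r, vision, telemetry
import cv2
q=rot(); M=frame(P)[0]
for x in np.arange(.057,.0661,.001):
    g=r.move_l(tcp(x,.029,.012),q,vel=.01,guard=5)
    f=np.mean([M.inv().apply(telemetry.current_wrist_force()) for _ in range(4)],0)
    print(round(x,3),g,np.round(local(telemetry.current_ee_pos())[0],4),np.round(f,1))
    if g or f[0]<-2.5: break
r.move_l(tcp(.03,.029,.012),q,vel=.08); r.hold(.2)
print(telemetry.current_t())
w=vision.snapshot("wrist"); cv2.imwrite("pics/back.png",w[:,:,::-1])
E
```

```text
0.057 False 0.057 [-0.3 -0.3 -0.1]
0.058 False 0.0581 [ 0.1 -0.6 -0.9]
0.059 False 0.0592 [-0.1  0.1 -0.1]
0.06 False 0.0599 [-0.7  0.5  0.3]
0.061 False 0.06 [-2.5 -0.4  0.5]
0.062 False 0.0601 [-5.2 -0.7  2. ]
17.9167
```

View pics/back.png

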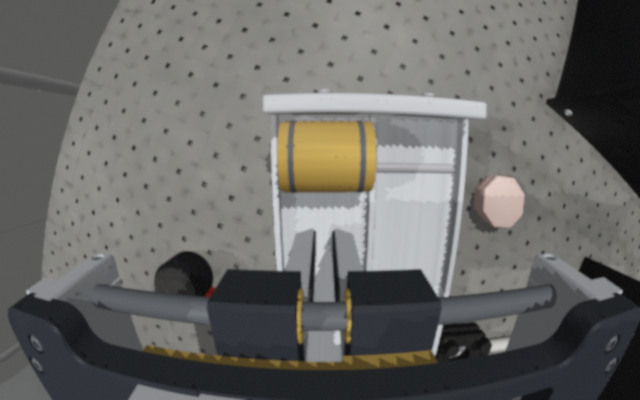

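The stop was felt at 5 N, and after the fingers backed off, the sleeve (327,157) stayed beyond the rib (row 167). Now I'll withdraw and check.

```bash
python3 - <<'E'
from h import *
from plant import r, vision, models, telemetry
import cv2
q=rot()
r.move_l(tcp(.0,.029,.15),q,vel=.12)
r.move_to(tcp(-.20,.029,.17),q); r.hold(.3)
for c in ("scene","top"):
    im=vision.snapshot(c)
    for n in ("brass_sleeve_center","black_sleeve_center"):
        print(c,n,[np.round(local(d["at"]),4) for d in models.mark_of(n,c)])
    for n in ("hex_set","pink_box","loose_mount"):
        print(c,n,[np.round(d["at"],4) for d in models.mark_of(n,c)[:1]])
cv2.imwrite("pics/end.png",cv2.resize(im[115:315,235:455],None,fx=3,fy=3)[:,:,::-1])
print(telemetry.current_t())
E
```

```text
scene brass_sleeve_center [array([-0.2021, -0.1254,  0.0137]), array([-0.1806,  0.0935,  0.0003]), array([0.0845, 0.0281, 0.0246])]
scene black_sleeve_center [array([-0.0969, -0.0268,  0.0203])]
scene hex_set [array([ 0.4588,  0.2963, -0.0033])]
scene pink_box [array([ 6.463e-01,  1.240e-01, -1.000e-04])]
scene loose_mount [array([ 0.5225,  0.0607, -0.0012])]
top brass_sleeve_center [array([-0.1993, -0.1236,  0.0182]), array([0.0843, 0.027 , 0.0168]), array([-0.1822,  0.0909,  0.0012])]
top black_sleeve_center [array([-0.0967, -0.0314,  0.0211]), array([-0.0892, -0.118 , -0.0176])]
top hex_set [array([ 0.4576,  0.3005, -0.    ])]
top pink_box []
top loose_mount [array([0.5244, 0.061 , 0.0009])]
21.0083
```

View pics/end.png

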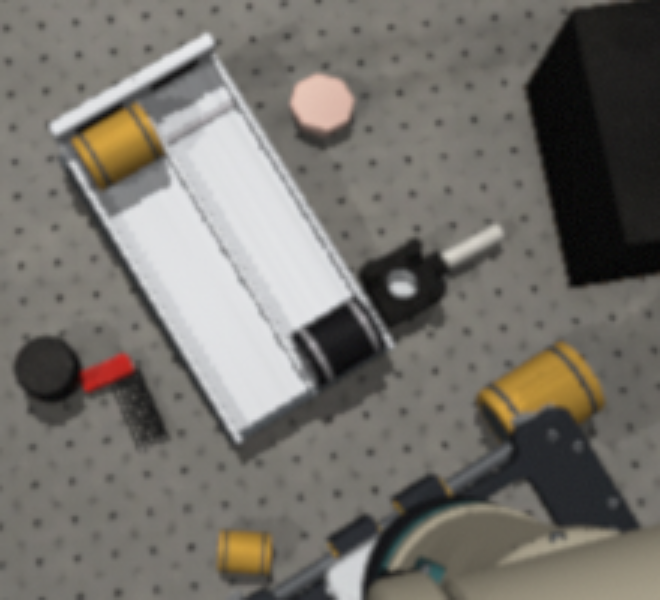

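The end view shows the brass sleeve at rest in the pocket (118,145), the black sleeve and bystanders unmoved, and the gripper high and clear of everything.

```bash
python3 -c "
from plant import r
print(r.sign_off())"
```

```text
the job is handed in; nothing more can be done
None
```

The brass sleeve is in the pocket between the rib and the upper stop, the black sleeve and bystanders measured where they started (within camera accuracy), the arm is clear, and the job is handed in at about 21 s; no verdict was returned.

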